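# Tap the board-stand wedge home

### The arm

A 6-joint arm with a two-finger parallel gripper is mounted at the origin on the work surface. World frame = base frame: x ahead of the robot, y to its left, z up, the work surface at z = 0. Lengths are in mm, angles in degrees, forces in N, time in s.
With the tool pointing down it reaches from about 300 to 825 mm from the base axis. Payload 5.4 kg.
Tool frame: the origin (TCP) lies on the centre line of the jaws, within the pads' length; the fingertips stand 14 mm ahead of it and the grasp point (between the pads) lies 5 mm behind it; z points along the fingers, y is the direction in which the jaws open and shut (so a half turn about z gives the same grasp; the last joint's range is limited). The gripper opens to 92 mm and grips with 3 to 60 N. Pads are 20 mm wide; open, the fingers measure 128 mm over their backs; the gripper's body (75 mm by 189 mm) begins 69 mm behind the grasp point.
Start: joints at [63.077, 9.076, 91.501, -0, 79.423, -12.038], TCP at [147.721, 555.684, 228.601] pointing down, gripper open.
Joint ranges: [-166.64, 166.64], [-54.1, 131.32], [10.49, 154.53], [-73.88, 253.88], [9.74, 151.15], [-171.62, 171.62]. Speed limits (degrees/s): [147.25, 147.25, 180, 180, 180, 180].

### API

Orientations are given as a 3x3 rotation matrix whose columns are the frame's x, y, z axes.
In Python, from plant import robot gives the robot as it stands. The module is installed in compiled form; this text tells all that it offers.
- The arm moves only by the tool play_rows, never from a script. Its argument "moves" is a list of rows, each an object with "dp": the shift along the tool's x, y, z in mm, a list of three; "spin": the turn about the tool's z in degrees. A call has 1 to 8 rows; each row shifts and turns the pose as measured when the row begins, along the tool's axes as they then stand; what a row does not reach is not made up. A row lasts 1/10 s, in which the tool goes at most 50 mm and 8.59 degrees, less where a joint would pass 70% of its speed; a pose out of reach is approached as far as the arm can. A call is refused whole if a number of a shift passes 50 or a number of a turn 8.59, either way. A call with a gripper value outside its range is refused whole. "jaw" is the finger opening in mm, from 0 to 91.9, set as the call begins (left out, the last holds). The fingers move at their own pace and stop on an object; "grip_force" is the grip in N (left out, the last holds). Time passes only in rows, so rows that do not move let the fingers close. It gives the time, the measured TCP pose, the force and the opening at its end, in the units of the state.
- robot.get_obs(): the state, without advancing time (a new reading comes with each control period).
- robot.snapshot(name): name is "side" or "top" or "wrist"; returns the picture (480x640x3 uint8, red, green, blue); there is no depth.
- robot.camera_model(name): a dict with "mtx" (3x3 intrinsics, pixels), "k1" (the pictures are not rectified: a ray, as slopes to the right and down, at radius r is drawn at 1 + k1 r^2 times it, then the intrinsics apply), "R" (3x3) and "t" (3): a world point X has camera coordinates R X + t. Camera axes: x right, y down, z forward; pixel columns grow to the right and rows downward; lengths in mm; the calibration is good to about 2 mm. A picture is of the moment at which its call begins: read the wrist's pose just before it. camera_model takes no time and is no camera call; for the wrist camera it gives the pose at the moment of the call.
- robot.sign_off(): hands the job in, once; it reports no verdict.
Trained networks look in the newest picture that a camera, given by its name, has taken for a name from the list of things; names that differ only in an ending like _2 or _b are one class to them, and where a whole thing is asked for, a point or a joint stands for the part that bears it (a point fixed in the world has none). Each returns a list of dicts, best first, with "confidence" (0 to 1); they miss things now and then, are a little off and sometimes report something else, mostly with a low value. They report only what shows in the picture. A call takes as long as a camera call. They do not tell look-alikes from the thing itself.
- robot.spot_in(camera, query): "location" ([column, row] in pixels, amid what is visible of it).
The state is a dict: "time_s": time; "qpos": joint angles; "qd": joint speeds; "joint_efforts": joint torques, N m; "ee_pos": TCP position; "orientation": TCP orientation; "wrist_force": force on the tool from outside, world axes, zero at the start; "moment": the same for the moment, N m; "finger_gap": opening from 0.0 (shut) to 1.0 (fully open).
Only numpy, scipy, OpenCV 4.12 (cv2) and the standard library are available. Lean on these libraries where they do the work, as an engineer would, in place of code of your own. Each camera call takes 0.05 s, during which the arm holds its last target.

### The job

Two wooden stands on the kitchen counter each hold a serving board on edge, locked by a wedge from above; one wedge still stands well proud. Pick up the flat-footed wooden tamper and tap that wedge down with it, not with the gripper, until it goes no further. Then put the tamper back upright on the counter where you found it and let go.

Things in the scene. Friction and masses are not known exactly. Their poses are not given: they have to be found in the camera images.
- tamper_mid (a point): Centre (on the axis, 50 mm above the underside of its foot) of the loose turned pale-wood tamper, upright on the counter on the robot's side of the stands. 100 mm tall, 0.25 kg; flat round foot 44 mm wide, 20 mm high, conical shoulder to 28 mm, then a plain handle 29 mm in diameter to the top. z axis up the handle. The dark waisted pepper mill (160 mm) farther back is not it.
- stand: Fixed brown wooden stand of the proud wedge; origin on the counter under the wedge. Block 70 mm high, x -75 to +45 mm, 130 mm along y. In it a dark serving board on edge, 12 mm thick (middle at x = -45 mm, the robot's side), 200 mm along y, top edge 100 mm up. Yaw within 0.3 rad. The twin stand, to the other side, left or right, has its wedge home and fixed.
- wedge_head (a point): Centre of the top face (24 x 44 mm in its x, y) of the proud pale-wood wedge, 70 mm long, upright in the stand's pocket; moves with it. 108 to 116 mm above the counter at the start, 82 mm when home (12 mm above the block, like the wedge of the twin stand). Another wedge lies spare on the counter.
- wedge (a joint): How far the proud wedge has gone down, in m: 0 = fully proud (top 116 mm above the counter), 0.034 = home against a hard stop. Starts between 0 and 0.008. It is tight: it moves straight down under a push of about 5 N and stays where it is left.
Mind the look-alikes: they are no part of the job. What is shaped like the part that bears tamper_mid but pink or turquoise is not meant.

How it is judged (in metres and radians):
On the way, in this order (a step that is already met when the one before it is completed fails the run):
1. the tamper is picked up, at least 40 mm off the counter (height (world z) of tamper_mid above 0.09 m), for 0.1 s.
2. the wedge is home, within 3 mm, under the tamper's foot (value of joint wedge above 0.031 m and horizontal distance between tamper_mid and wedge_head below 0.035 m and distance between tamper_mid and wedge_head below 0.075 m), for 0.05 s.
At the end, for the whole second after the job is handed in: The wedge is home, within 3 mm of its stop; the tamper stands upright (within 10 degrees) on the counter within 60 mm of where it stood at the start, at rest (value of joint wedge above 0.031 m and angle between tamper_mid's own z axis and vertical below 0.17 rad and height (world z) of tamper_mid between 0.043 and 0.06 m and distance of tamper_mid from where it was at the start of the episode below 0.06 m and linear speed of tamper below 0.03 m/s); the robot touches nothing.
It fails at once if the gripper itself pushes the wedge (contact force between any of the fingers, the arm and wedge above 2 N).
It also fails if it takes over 48 s, if anything falls off the work surface, if the arm or the gripper's body presses on something with over 40 N, if the wrist force passes 120 N, or if a joint passes its speed limit or range.

## Working session

There is one attempt and no reset: what is moved stays moved. The work goes in short steps, Python scripts to look and compute and a tool call to move; the robot and the scene stay as the last step left them, time stands still between calls to the robot, and variables do not carry over. Pictures are saved under pics/ and viewed, and the job is handed in when it is done.

Besides the shell and the picture viewer there is one more tool, called after ">>>" by a JSON object that holds its "method" and its "body", one argument or row to a line. play_rows: Moves the arm, as the interface text tells. Its arguments: {"type":"object","properties":{"moves":{"type":"array","items":{"type":"object","properties":{"dp":{"type":"array","items":{"type":"number"}},"spin":{"type":"number"}}}},"jaw":{"type":"number"},"grip_force":{"type":"number"}},"required":["moves"]}

```bash
mkdir -p pics; cat > h.py <<'E'
import numpy as np, cv2
from plant import robot
def snap(c,n):
    im=robot.snapshot(c); cv2.imwrite(f'pics/{n}.png',im[:,:,::-1]); return im
def ray(c,px,cm=None):
    m=cm or robot.camera_model(c); K=np.array(m['mtx']);R=np.array(m['R']);t=np.array(m['t']);k=m['k1']
    d=np.linalg.inv(K)@np.array([px[0],px[1],1.]); r=np.hypot(d[0],d[1]); ru=r
    for _ in range(50): ru=r/(1+k*ru*ru)
    s=ru/r if r>0 else 1
    return -R.T@t, R.T@np.array([d[0]*s,d[1]*s,1])
def onz(c,px,z,cm=None):
    o,d=ray(c,px,cm); return o+d*(z-o[2])/d[2]
def tri(obs):
    A=np.zeros((3,3));b=np.zeros(3)
    for c,px in obs:
        o,d=ray(c,px); d/=np.linalg.norm(d); P=np.eye(3)-np.outer(d,d);A+=P;b+=P@o
    x=np.linalg.solve(A,b)
    return x,[np.linalg.norm(np.cross(x-ray(c,px)[0],ray(c,px)[1]/np.linalg.norm(ray(c,px)[1]))) for c,px in obs]
def proj(c,X,cm=None):
    m=cm or robot.camera_model(c); p=np.array(m['R'])@np.array(X)+np.array(m['t']); s=p[:2]/p[2]; s=s*(1+m['k1']*(s@s))
    return (np.array(m['mtx'])@[s[0],s[1],1])[:2]
E
python3 - <<'E'
from h import *
np.set_printoptions(precision=1,suppress=True)
for c in ['side','top','wrist']:
    snap(c,c+'0')
    m=robot.camera_model(c); print(c,-np.array(m['R']).T@m['t'],np.array(m['R'])[2])
    for q in ['tamper_mid','stand','wedge_head']:
        print(c,q,[(np.round(d['location']),round(d['confidence'],2)) for d in robot.spot_in(c,q)])
o=robot.get_obs();print(o['time_s'],o['orientation'])
E
```

```text
side [ 380.  -516.8  701.5] [ 0.1  0.6 -0.8]
side tamper_mid [(array([258., 219.]), 0.93), (array([208., 242.]), 0.71), (array([212., 197.]), 0.6), (array([306., 232.]), 0.59)]
side stand [(array([345., 172.]), 0.78)]
side wedge_head [(array([353., 146.]), 0.87)]
top [390.3 -27.4 772.1] [ 0.2  0.  -1. ]
top tamper_mid [(array([219., 345.]), 0.93), (array([289., 257.]), 0.87), (array([257., 300.]), 0.76), (array([274., 354.]), 0.72)]
top stand [(array([209., 193.]), 0.67)]
top wedge_head [(array([204., 174.]), 0.75)]
wrist [ 83.1 573.  385.7] [ 0.2 -0.1 -1. ]
wrist tamper_mid []
wrist stand []
wrist wedge_head []
0.6 [[-1.   0.3 -0. ]
 [ 0.3  1.   0. ]
 [ 0.   0.  -1. ]]
```

View pics/side0.png

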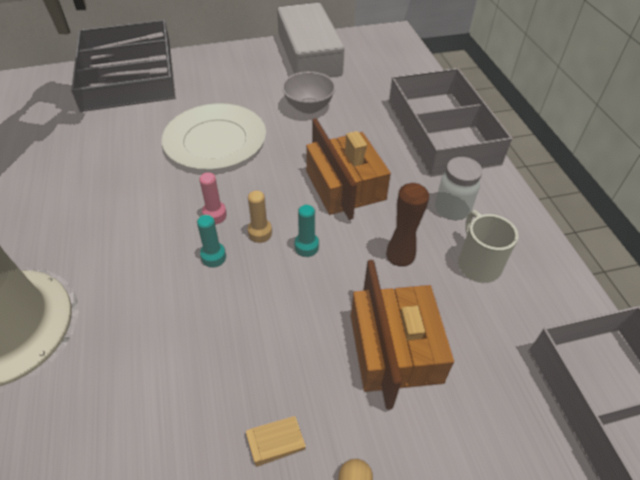

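View pics/top0.png

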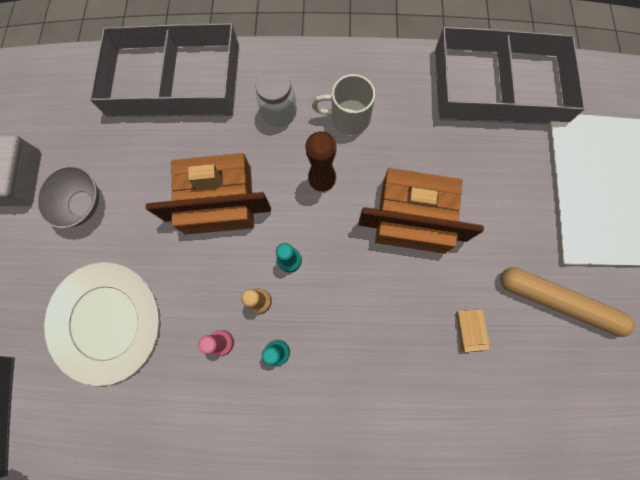

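Candidates for the tamper: pale one at side (258,215) / top (257,300); turquoise at side (212,240), (306,230); pink at side (212,197); dark mill at side (408,225). I'm choosing the pale one. The proud wedge is the left stand's, side (355,148) / top (203,173). Next, close crops.

```bash
python3 - <<'E'
import cv2,numpy as np
a=cv2.imread('pics/side0.png');b=cv2.imread('pics/top0.png')
c1=cv2.resize(a[175:265,185:335],None,fx=5,fy=5,interpolation=2)[:, :750]
cv2.imwrite('pics/c1.png',c1)
cv2.imwrite('pics/c2.png',cv2.resize(b[235:345,190:330],None,fx=5,fy=5,interpolation=2))
cv2.imwrite('pics/c3.png',cv2.resize(b[145:245,140:280],None,fx=5,fy=5,interpolation=2))
cv2.imwrite('pics/c4.png',cv2.resize(a[110:220,290:400],None,fx=5,fy=5,interpolation=2))
E
```

```text
(no output)
```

View pics/c1.png

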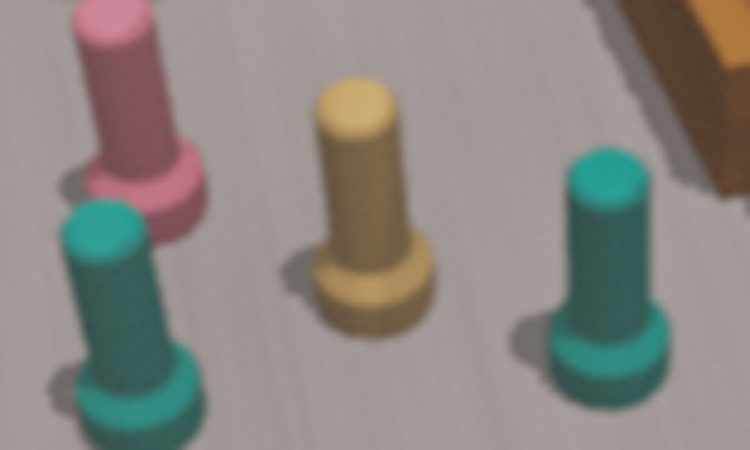

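View pics/c2.png

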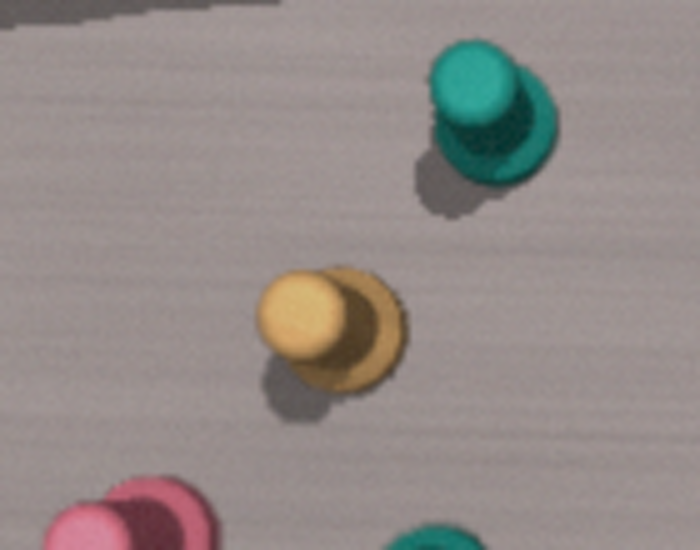

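View pics/c3.png

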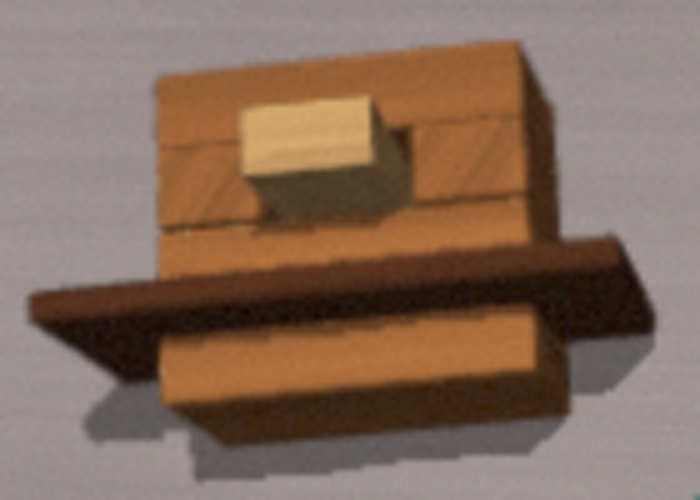

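View pics/c4.png

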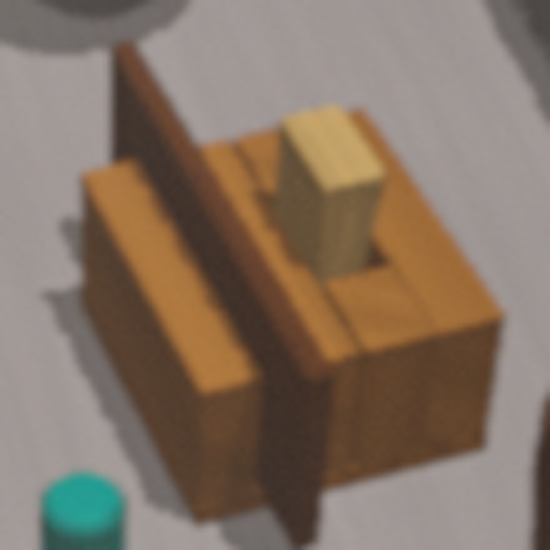

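```bash
python3 - <<'E'
from h import *
np.set_printoptions(precision=1,suppress=True)
print('tamper top',tri([('side',(256.4,196.6)),('top',(250.4,298.2))]))
print(onz('top',(250.4,298.2),100),onz('side',(256.4,196.6),100),'foot',onz('top',(259,301.2),15))
print('wedge',tri([('side',(356.6,139.8)),('top',(201.7,172.3))]))
c=[np.array(p)/5+[140,145] for p in [(243,112),(370,96),(375,162),(247,177)]]
P=[onz('top',p,112) for p in c]
for p in P: print(p)
e=P[1]-P[0]+P[2]-P[3]; print('y axis dir angle',np.degrees(np.arctan2(-e[1],-e[0])), [np.linalg.norm(P[i]-P[(i+1)%4]) for i in range(4)])
# board top edge
b=[np.array(p)/5+[140,145] for p in [(32,297),(612,238)]]; B=[onz('top',p,100) for p in b]; print('board',B)
c=[np.array(p)/5+[290,110] for p in [(283,122),(335,105),(384,176),(331,192)]]
for z in (108,112,116): print(z,np.mean([onz('side',p,z) for p in c],0),onz('top',(201.7,172.3),z))
for q,n in (((289-1.5,252),'teal'),((209,345),'pink'),((272,357),'teal2')): print(n,onz('top',q,90))
print(robot.get_obs()['orientation'],robot.get_obs()['ee_pos'])
E
```

```text
tamper top (array([432.4,  94.2,  97.4]), [np.float64(1.4948674581610082), np.float64(1.4948674581609587)])
[430.8  93.8 100. ] [433.7  91.6 100. ] foot [431.1  93.7  15. ]
wedge (array([632.7, 184.1, 109.2]), [np.float64(0.8780130059316693), np.float64(0.8780130059317438)])
[639.  205.9 112. ]
[644.9 164.  112. ]
[622.3 160.5 112. ]
[616.7 202.4 112. ]
y axis dir angle 97.80831068099276 [np.float64(42.28548663362856), np.float64(22.88380784918769), np.float64(42.2923520356997), np.float64(22.56749073800192)]
board [array([578.7, 275.8, 100. ]), array([601.7,  83.8, 100. ])]
108 [634.3 186.3 108. ] [632.2 184.5 108. ]
112 [632.6 181.5 112. ] [630.7 183.2 112. ]
116 [630.9 176.8 116. ] [629.3 181.9 116. ]
teal [506.6  39.9  90. ]
pink [356.4 157.2  90. ]
teal2 [341.7  57.5  90. ]
[[-1.   0.3 -0. ]
 [ 0.3  1.   0. ]
 [ 0.   0.  -1. ]] [147.7 555.7 228.6]
```

```bash
cat >> h.py <<'E'
def to(x,y,z):
    o=robot.get_obs();R=np.array(o['orientation']);d=R.T@(np.array([x,y,z])-o['ee_pos'])
    print('t',round(o['time_s'],2),'pos',np.round(o['ee_pos'],1),'F',np.round(o['wrist_force'],1),'gap',round(o['finger_gap'],3),'dp',np.round(d,1))
E
python3 -c "
from h import *
to(432,93,228.6); print(robot.get_obs()['orientation'])"
```

```text
t 0.6 pos [147.7 555.7 228.6] F [ 0.1  0.4 -0.7] gap 1.002 dp [-393.6 -374.1    0. ]
[[-9.66448074e-01  2.56862065e-01 -2.65311627e-06]
 [ 2.56862065e-01  9.66448074e-01  1.50133519e-05]
 [ 6.42045969e-06  1.38281401e-05 -1.00000000e+00]]
```

>>> {"method": "play_rows", "body": {
  "moves": [
    {"dp": [-28, -27, 0]},
    {"dp": [-28, -27, 0]},
    {"dp": [-28, -27, 0]},
    {"dp": [-28, -27, 0]},
    {"dp": [-28, -27, 0]},
    {"dp": [-28, -27, 0]},
    {"dp": [-28, -27, 0]},
    {"dp": [-28, -27, 0]}
  ],
  "jaw": 65,
  "grip_force": 40
}}

```text
validation failed for argument at $.mo...
```

```bash
python3 -c "
from h import *
to(432,93,228.6)"
```

```text
t 0.6 pos [147.7 555.7 228.6] F [ 0.1  0.4 -0.7] gap 1.002 dp [-393.6 -374.1    0. ]
```

Spin is evidently required in every row.

>>> {"method": "play_rows", "body": {
  "moves": [
    {"dp": [-28, -27, 0], "spin": 0},
    {"dp": [-28, -27, 0], "spin": 0},
    {"dp": [-28, -27, 0], "spin": 0},
    {"dp": [-28, -27, 0], "spin": 0},
    {"dp": [-28, -27, 0], "spin": 0},
    {"dp": [-28, -27, 0], "spin": 0},
    {"dp": [-28, -27, 0], "spin": 0},
    {"dp": [-28, -27, 0], "spin": 0}
  ],
  "jaw": 65,
  "grip_force": 40
}}

```text
time_s: 1.4
ee_pos: [312.4, 283.8, 228.7]
orientation: [[-0.969, 0.248, 0.003], [0.248, 0.969, 0.003], [-0.002, 0.003, -1.0]]
wrist_force: [1.0, -0.8, 0.0]
finger_gap: 0.706
```

```bash
python3 -c "
from h import *
to(432,93,228.6)"
```

```text
t 1.4 pos [312.4 283.8 228.7] F [ 1.  -0.8  0. ] gap 0.706 dp [-1.632e+02 -1.552e+02 -1.000e-01]
```

>>> {"method": "play_rows", "body": {
  "moves": [
    {"dp": [-28, -27, 0], "spin": 0},
    {"dp": [-28, -27, 0], "spin": 0},
    {"dp": [-28, -27, 0], "spin": 0},
    {"dp": [-28, -27, 0], "spin": 0},
    {"dp": [-28, -27, 0], "spin": 0},
    {"dp": [-10, -10, 0], "spin": 0},
    {"dp": [0, 0, 0], "spin": 0}
  ]
}}

```text
time_s: 2.1
ee_pos: [427.4, 94.4, 230.7]
orientation: [[-0.967, 0.254, 0.009], [0.254, 0.967, 0.003], [-0.008, 0.005, -1.0]]
wrist_force: [0.1, 0.3, 0.5]
finger_gap: 0.708
```

```bash
python3 -c "
from h import *
to(432,93,200); cm=robot.camera_model('wrist'); snap('wrist','w1')
print(robot.get_obs()['orientation'])
for X in [(432,93,100),(432,93,0)]: print(proj('wrist',X,cm))
print([(np.round(d['location']),round(d['confidence'],2)) for d in robot.spot_in('wrist','tamper_mid')])"
```

```text
t 2.1 pos [427.4  94.4 230.7] F [0.1 0.3 0.5] gap 0.708 dp [-4.6 -0.4 30.7]
[[-0.96739496  0.25310831  0.00911975]
 [ 0.25314606  0.96742266  0.00323472]
 [-0.00800392  0.00543788 -0.99995318]]
[324.55128391 230.52649094]
[324.37525961 206.91430153]
[(array([330., 215.]), 0.91), (array([378., 116.]), 0.75), (array([264., 134.]), 0.63), (array([298., 300.]), 0.55)]
```

View pics/w1.png

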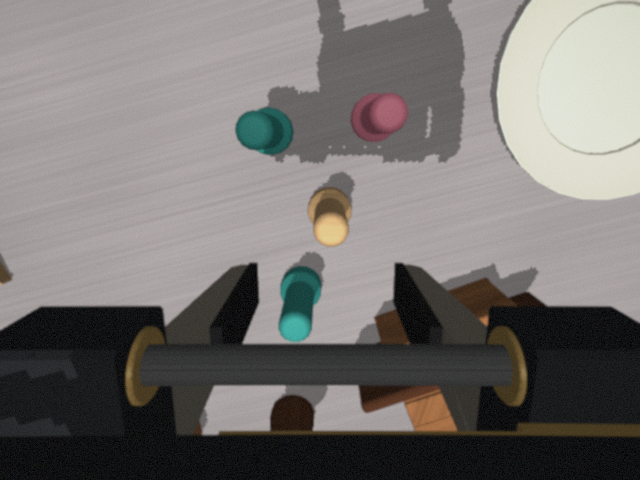

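The wrist view shows the pale tamper's top at (331,230), near the predicted (325,231). Pink is at (388,112), with turquoise at (256,130) and (295,323).

```bash
python3 -c "
from h import *
print(onz('wrist',(331,230),100), onz('wrist',(329.5,206),15)); print(tri([('wrist',(331,230)),('side',(256.4,196.6)),('top',(250.4,298.2))]))
to(432.3,92,70)"
```

```text
[431.91648733  99.74849349 100.        ] [428.67251483 100.67878365  15.        ]
(array([433.00300382,  97.46107822,  93.35246638]), [np.float64(2.071804136535956), np.float64(1.3818218967296962), np.float64(3.0172066173847987)])
t 2.2 pos [426.5  96.1 230.6] F [-0.1  0.3  0.3] gap 0.706 dp [ -5.4  -3.4 160.6]
```

>>> {"method": "play_rows", "body": {
  "moves": [
    {"dp": [-5, 0, 10], "spin": 0},
    {"dp": [0, 0, 30], "spin": 0},
    {"dp": [0, 0, 30], "spin": 0},
    {"dp": [0, 0, 20], "spin": 0},
    {"dp": [0, 0, 0], "spin": 0}
  ]
}}

```text
time_s: 2.7
ee_pos: [431.2, 100.2, 136.4]
orientation: [[-0.97, 0.244, 0.011], [0.244, 0.97, 0.005], [-0.01, 0.007, -1.0]]
wrist_force: [-0.3, -0.6, 0.0]
finger_gap: 0.707
```

```bash
python3 -c "
from h import *
to(431.5,95,70);cm=robot.camera_model('wrist'); snap('wrist','w2')
for X in [(431.5,95,100),(431.5,95,0)]: print(proj('wrist',X,cm))"
```

```text
t 2.7 pos [431.2 100.2 136.4] F [-0.3 -0.6  0. ] gap 0.707 dp [-1.  -5.5 66.4]
[315.90864635 267.51442799]
[318.21530089 224.61286297]
```

View pics/w2.png

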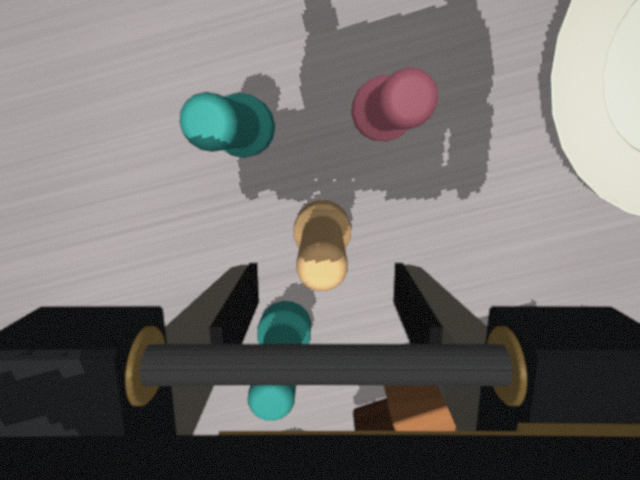

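Tamper top is at (322,266), between the jaws and about 2 mm off centre. Descend.

>>> {"method": "play_rows", "body": {
  "moves": [
    {"dp": [-0.5, -2, 15], "spin": 0},
    {"dp": [0, 0, 25], "spin": 0},
    {"dp": [0, 0, 20], "spin": 0},
    {"dp": [0, 0, 5], "spin": 0},
    {"dp": [0, 0, 0], "spin": 0}
  ]
}}

```text
time_s: 3.25
ee_pos: [437.9, 100.9, 77.4]
orientation: [[-0.971, 0.238, 0.025], [0.239, 0.971, 0.005], [-0.023, 0.01, -1.0]]
wrist_force: [0.7, -0.1, 0.7]
finger_gap: 0.711
```

```bash
python3 -c "
from h import *
to(431.5,97.5,68);snap('wrist','w3');snap('side','s3')
print(robot.get_obs()['orientation'])"
```

```text
t 3.25 pos [437.9 100.9  77.4] F [ 0.7 -0.1  0.7] gap 0.711 dp [ 5.6 -4.9  9.3]
[[-0.97073879  0.23864918  0.02669754]
 [ 0.23884625  0.9710474   0.00440702]
 [-0.02487285  0.01065467 -0.99963384]]
```

View pics/w3.png

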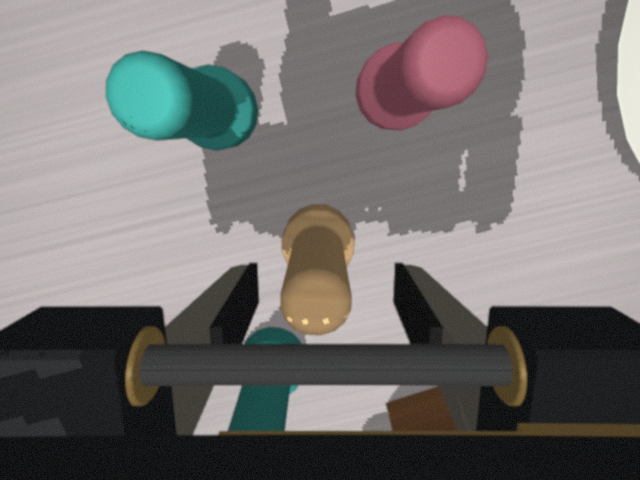

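View pics/s3.png

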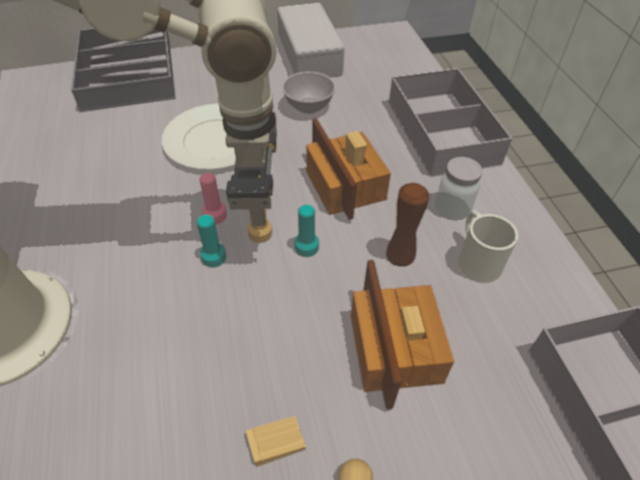

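>>> {"method": "play_rows", "body": {
  "moves": [
    {"dp": [3, -1, 0], "spin": 0},
    {"dp": [3, -1, 3], "spin": 0},
    {"dp": [0, 0, 3], "spin": 0},
    {"dp": [0, 0, 2], "spin": 0},
    {"dp": [0, 0, 0], "spin": 0}
  ]
}}

```text
time_s: 3.85
ee_pos: [434.2, 100.2, 72.7]
orientation: [[-0.971, 0.238, 0.033], [0.239, 0.971, 0.004], [-0.031, 0.012, -0.999]]
wrist_force: [0.4, -0.2, 0.1]
finger_gap: 0.711
```

```bash
python3 -c "
from h import *
to(431.5,98,68);
print(robot.get_obs()['orientation'])"
```

```text
t 3.85 pos [434.2 100.2  72.7] F [ 0.4 -0.2  0.1] gap 0.711 dp [ 2.3 -2.9  4.6]
[[-0.97062272  0.23835156  0.03286447]
 [ 0.23860916  0.97110705  0.00409522]
 [-0.03093882  0.01181668 -0.99945143]]
```

>>> {"method": "play_rows", "body": {
  "moves": [
    {"dp": [3, -2, 4], "spin": 0}
  ]
}}

```text
time_s: 3.95
ee_pos: [431.6, 99.0, 68.9]
orientation: [[-0.971, 0.238, 0.034], [0.239, 0.971, 0.004], [-0.032, 0.012, -0.999]]
wrist_force: [0.2, -0.0, -0.3]
finger_gap: 0.706
```

>>> {"method": "play_rows", "body": {
  "moves": [
    {"dp": [0, 0, 1], "spin": 0}
  ],
  "jaw": 0,
  "grip_force": 40
}}

```text
time_s: 4.05
ee_pos: [430.8, 98.9, 67.1]
orientation: [[-0.971, 0.238, 0.033], [0.239, 0.971, 0.004], [-0.031, 0.012, -0.999]]
wrist_force: [-0.7, 0.2, 0.2]
finger_gap: 0.643
```

```bash
python3 -c "
from h import *
for i in range(10):
    robot.snapshot('top'); to(431.5,98,68)
snap('wrist','w4')
print(robot.get_obs()['orientation'])"
```

```text
t 4.1 pos [431.1  98.9  67.3] F [-0.3  0.   0.7] gap 0.599 dp [-0.6 -0.8 -0.7]
t 4.15 pos [431.4  99.   67.6] F [-0.3 -0.2 -0.2] gap 0.556 dp [-0.4 -0.9 -0.4]
t 4.2 pos [431.6  98.9  67.8] F [-0.1  0.3  0.2] gap 0.513 dp [-0.1 -0.9 -0.2]
t 4.25 pos [431.7  99.   67.9] F [-0.6  0.6 -0.5] gap 0.467 dp [-0.  -1.  -0.1]
t 4.3 pos [431.8  99.   68. ] F [-0.3 -0.5  0.7] gap 0.426 dp [ 0.1 -1.  -0. ]
t 4.35 pos [431.8  99.   68. ] F [ 0.5 -1.1  0.7] gap 0.38 dp [ 0.1 -1.  -0. ]
t 4.4 pos [431.8  99.   68. ] F [-0.3  0.5 -0.6] gap 0.337 dp [ 0.1 -1.  -0. ]
t 4.45 pos [431.8  98.9  68. ] F [-0.3  1.4  0.3] gap 0.307 dp [ 0.1 -0.9  0. ]
t 4.5 pos [431.8  99.   68. ] F [-0.3 -0.1  0.3] gap 0.309 dp [ 0. -1.  0.]
t 4.55 pos [431.8  98.9  68. ] F [-0.3 -0.3  0.8] gap 0.308 dp [ 0.1 -1.   0. ]
[[-0.97060598  0.23819176  0.03447772]
 [ 0.23846415  0.97114324  0.00395672]
 [-0.03254035  0.01206212 -0.99939763]]
```

View pics/w4.png

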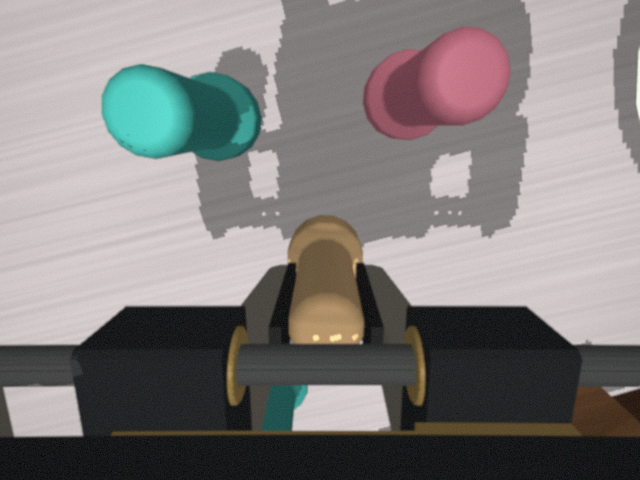

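Gripped: the gap stops at 0.308, about 28 mm. Lift.

>>> {"method": "play_rows", "body": {
  "moves": [
    {"dp": [0, 0, -30], "spin": 0},
    {"dp": [0, 0, -40], "spin": 0},
    {"dp": [0, 0, -40], "spin": 0},
    {"dp": [0, 0, -30], "spin": 0}
  ]
}}

```text
time_s: 5.0
ee_pos: [420.4, 98.8, 204.3]
orientation: [[-0.971, 0.239, 0.015], [0.239, 0.971, 0.005], [-0.013, 0.009, -1.0]]
wrist_force: [0.4, 0.7, -3.9]
finger_gap: 0.311
```

```bash
python3 -c "
from h import *
robot.snapshot('top');robot.snapshot('top')
to(632,183.5,200)
snap('side','s5')
print(robot.get_obs()['orientation'],robot.get_obs()['finger_gap'])"
```

```text
t 5.1 pos [423.1  98.6 206.6] F [ 0.8  0.2 -3.2] gap 0.307 dp [-182.4  132.2   11.8]
[[-0.97092913  0.23866941  0.01826318]
 [ 0.23879741  0.97105575  0.00514996]
 [-0.01650543  0.00936145 -0.99981995]] 0.30816390925841763
```

View pics/s5.png

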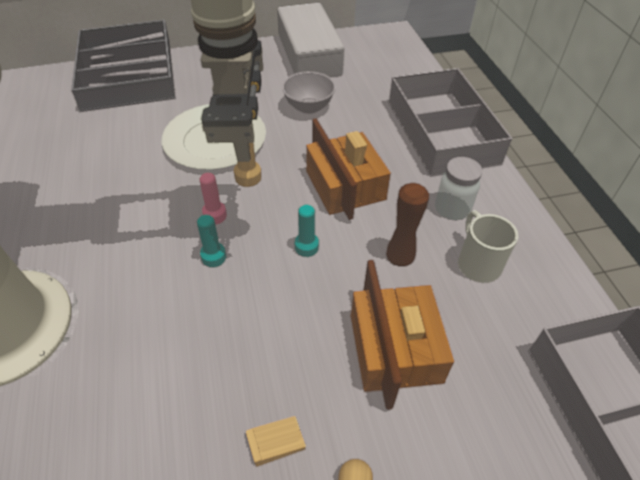

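Lifted: the tamper hangs from the gripper at side (247,175), clear of the counter. Now over to the wedge.

>>> {"method": "play_rows", "body": {
  "moves": [
    {"dp": [-20, 14, 0], "spin": 0},
    {"dp": [-35, 25, 0], "spin": 0},
    {"dp": [-35, 25, 0], "spin": 0},
    {"dp": [-35, 25, 0], "spin": 0},
    {"dp": [-25, 18, 0], "spin": 0}
  ]
}}

```text
time_s: 5.65
ee_pos: [588.2, 167.9, 188.4]
orientation: [[-0.971, 0.241, -0.006], [0.241, 0.971, 0.003], [0.007, 0.002, -1.0]]
wrist_force: [0.2, 0.6, -2.8]
finger_gap: 0.305
```

```bash
python3 -c "
from h import *
robot.snapshot('top');robot.snapshot('top')
to(632,183.5,200)
print(robot.get_obs()['orientation'])"
```

```text
t 5.75 pos [588.1 167.9 187. ] F [-0.2  0.3 -3.7] gap 0.301 dp [-38.7  25.7 -13.3]
[[-0.97065812  0.24034637 -0.00751188]
 [ 0.24032569  0.97068579  0.00355809]
 [ 0.00814685  0.00164839 -0.99996546]]
```

>>> {"method": "play_rows", "body": {
  "moves": [
    {"dp": [-3, 2, -18], "spin": 0},
    {"dp": [-17, 11, -8], "spin": 0},
    {"dp": [-17, 11, -4], "spin": 0}
  ]
}}

```text
time_s: 6.05
ee_pos: [623.7, 181.5, 205.6]
orientation: [[-0.97, 0.24, -0.028], [0.24, 0.971, 0.001], [0.027, -0.005, -1.0]]
wrist_force: [-1.0, -0.3, -2.8]
finger_gap: 0.304
```

```bash
python3 -c "
from h import *
robot.snapshot('top');robot.snapshot('top')
snap('side','s6');snap('top','t6')
to(632,183.5,200)
o=robot.get_obs();print(np.array(o['orientation']).round(3),proj('side',np.array(o['ee_pos'])+np.array(o['orientation'])@[0,0,68]),proj('top',np.array(o['ee_pos'])+np.array(o['orientation'])@[0,0,68]))
a=cv2.imread('pics/side6.png') if 0 else cv2.imread('pics/s6.png');b=cv2.imread('pics/t6.png')
cv2.imwrite('pics/c6.png',np.hstack([cv2.resize(a[90:220,290:420],None,fx=3,fy=3,interpolation=2),cv2.resize(b[120:250,140:270],None,fx=3,fy=3,interpolation=2)]))"
```

```text
t 6.25 pos [623.4 181.3 205.8] F [-0.2 -0.4 -3.4] gap 0.31 dp [-8.   4.2  5.5]
[[-0.97   0.24  -0.028]
 [ 0.24   0.971  0.001]
 [ 0.027 -0.005 -1.   ]] [351.6306294  128.97398389] [197.7050238  172.16163702]
```

View pics/c6.png

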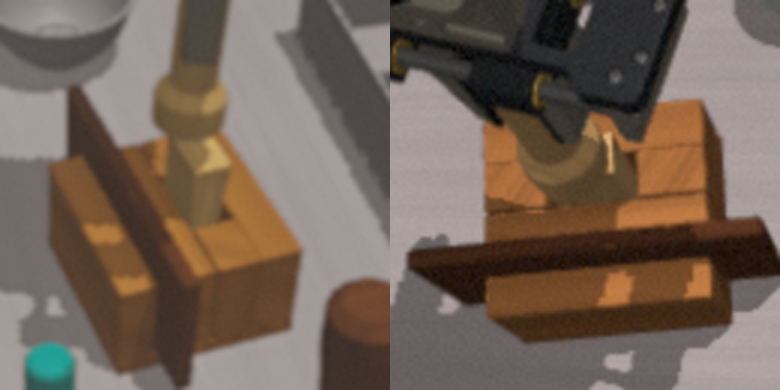

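The foot is above the wedge but about 10 mm short in x. Correct, then descend to just above contact.

>>> {"method": "play_rows", "body": {
  "moves": [
    {"dp": [-10, 5, 2], "spin": 0},
    {"dp": [0, 0, 12], "spin": 0},
    {"dp": [0, 0, 5], "spin": 0}
  ]
}}

```text
time_s: 6.55
ee_pos: [629.8, 182.7, 183.1]
orientation: [[-0.97, 0.24, -0.033], [0.24, 0.971, 0.0], [0.032, -0.008, -0.999]]
wrist_force: [-0.2, -0.7, -3.6]
finger_gap: 0.312
```

```bash
cat >> h.py <<'E'
def foot():
    o=robot.get_obs();print('foot',np.round(np.array(o['ee_pos'])+np.array(o['orientation'])@[0,0,68],1),'z',np.round(np.array(o['orientation'])[:,2],3))
E
python3 -c "
from h import *
robot.snapshot('top');robot.snapshot('side')
to(634,183.5,150);foot()"
```

```text
t 6.65 pos [630.1 182.8 183.6] F [-0.2  0.6 -3.3] gap 0.309 dp [-4.7  1.9 33.5]
foot [627.8 182.8 115.7] z [-0.033  0.    -0.999]
```

>>> {"method": "play_rows", "body": {
  "moves": [
    {"dp": [-4, 1, 3], "spin": 0},
    {"dp": [-1, 0, 10], "spin": 0},
    {"dp": [0, 0, 10], "spin": 0}
  ]
}}

```text
time_s: 6.95
ee_pos: [635.1, 182.7, 162.7]
orientation: [[-0.97, 0.24, -0.029], [0.24, 0.971, 0.001], [0.028, -0.006, -1.0]]
wrist_force: [-3.0, 0.2, 1.6]
finger_gap: 0.303
```

```bash
python3 -c "
from h import *
robot.snapshot('top');snap('side','s7')
to(634,183.5,150);foot()
a=cv2.imread('pics/s7.png')
cv2.imwrite('pics/c7.png',cv2.resize(a[90:220,290:420],None,fx=4,fy=4,interpolation=2))"
```

```text
t 7.05 pos [634.6 182.7 160.9] F [-0.2  0.1 -3.1] gap 0.308 dp [ 0.4  0.7 11. ]
foot [632.5 182.8  93. ] z [-0.031  0.001 -1.   ]
```

View pics/c7.png

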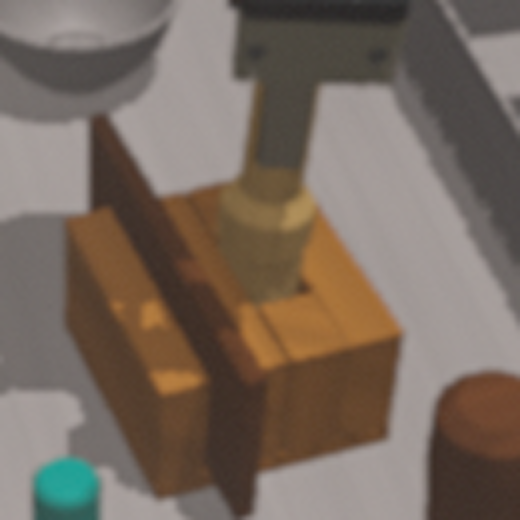

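The wedge is following under the foot. Push to the stop.

>>> {"method": "play_rows", "body": {
  "moves": [
    {"dp": [0, 0, 8], "spin": 0},
    {"dp": [0, 0, 6], "spin": 0},
    {"dp": [0, 0, 4], "spin": 0}
  ]
}}

```text
time_s: 7.35
ee_pos: [636.4, 182.7, 150.4]
orientation: [[-0.971, 0.24, -0.024], [0.24, 0.971, 0.0], [0.024, -0.006, -1.0]]
wrist_force: [-10.7, -2.4, 24.8]
finger_gap: 0.307
```

```bash
python3 -c "
from h import *
robot.snapshot('top');to(634,183.5,150);foot()"
```

```text
t 7.4 pos [636.2 182.7 150.4] F [-10.2  -0.9  18.9] gap 0.307 dp [2.4 0.3 0.5]
foot [634.6 182.7  82.4] z [-0.025 -0.    -1.   ]
```

>>> {"method": "play_rows", "body": {
  "moves": [
    {"dp": [2, 0, 6], "spin": 0}
  ]
}}

```text
time_s: 7.5
ee_pos: [635.7, 182.9, 150.2]
orientation: [[-0.971, 0.239, -0.02], [0.239, 0.971, -0.001], [0.019, -0.006, -1.0]]
wrist_force: [-8.4, -3.2, 29.0]
finger_gap: 0.308
```

```bash
python3 -c "
from h import *
to(634,183.5,150);foot();snap('side','s8');robot.snapshot('top');to(634,183.5,150)"
```

```text
t 7.5 pos [635.7 182.9 150.2] F [-8.4 -3.2 29. ] gap 0.308 dp [1.8 0.2 0.3]
foot [634.3 182.8  82.3] z [-0.02  -0.001 -1.   ]
t 7.6 pos [635.7 182.8 150.3] F [-9.  -3.3 23.1] gap 0.308 dp [1.8 0.2 0.3]
```

It stalled at 82.3 mm under about 29 N, which is the hard stop. Lift off and check.

>>> {"method": "play_rows", "body": {
  "moves": [
    {"dp": [0, 0, -20], "spin": 0},
    {"dp": [0, 0, -25], "spin": 0},
    {"dp": [0, 0, -15], "spin": 0}
  ]
}}

```text
time_s: 7.9
ee_pos: [635.3, 182.5, 208.5]
orientation: [[-0.971, 0.239, -0.025], [0.239, 0.971, -0.002], [0.023, -0.008, -1.0]]
wrist_force: [0.8, 0.1, -3.1]
finger_gap: 0.309
```

```bash
python3 -c "
from h import *
robot.snapshot('top');snap('side','s9')
to(431,99,206);foot()
a=cv2.imread('pics/s9.png')
cv2.imwrite('pics/c9.png',cv2.resize(a[70:240,280:450],None,fx=3.5,fy=3.5,interpolation=2))"
```

```text
t 8.0 pos [636.2 182.6 209.5] F [-0.3  0.9 -2.6] gap 0.306 dp [ 179.1 -130.2    8.1]
foot [634.7 182.5 141.5] z [-0.022 -0.002 -1.   ]
```

View pics/c9.png

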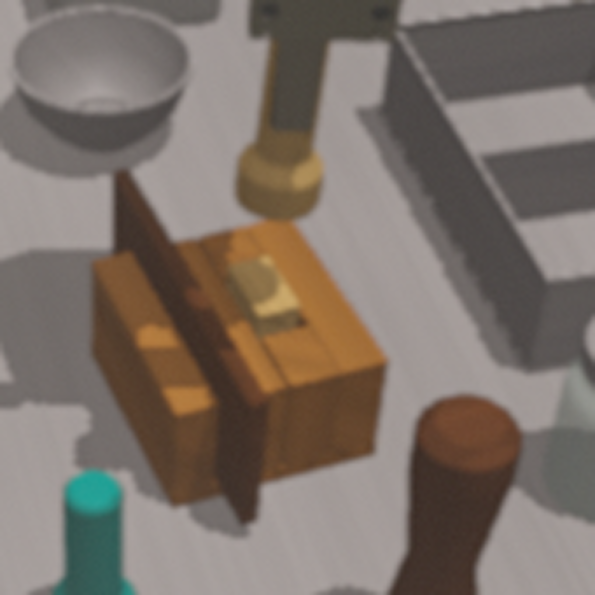

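The wedge now stands only about 12 mm above the block, like its twin. Carry the tamper back.

>>> {"method": "play_rows", "body": {
  "moves": [
    {"dp": [20, -14, -2], "spin": 0},
    {"dp": [35, -25, 0], "spin": 0},
    {"dp": [35, -25, 0], "spin": 0},
    {"dp": [35, -25, 0], "spin": 0},
    {"dp": [25, -18, 0], "spin": 0}
  ]
}}

```text
time_s: 8.5
ee_pos: [458.6, 113.0, 205.3]
orientation: [[-0.971, 0.238, -0.031], [0.238, 0.971, -0.002], [0.03, -0.01, -1.0]]
wrist_force: [-0.0, 0.2, -2.6]
finger_gap: 0.309
```

```bash
python3 -c "
from h import *
robot.snapshot('top');robot.snapshot('top')
to(431,99,140);foot()"
```

```text
t 8.6 pos [457.  112.9 204.5] F [ 0.5  0.1 -3.2] gap 0.304 dp [ 19.8 -19.   65.3]
foot [454.7 112.7 136.5] z [-0.034 -0.002 -0.999]
```

>>> {"method": "play_rows", "body": {
  "moves": [
    {"dp": [18, -16, 10], "spin": 0},
    {"dp": [4, -4, 30], "spin": 0},
    {"dp": [0, 0, 35], "spin": 0},
    {"dp": [0, 0, 25], "spin": 0}
  ]
}}

```text
time_s: 9.0
ee_pos: [430.4, 98.0, 103.3]
orientation: [[-0.971, 0.239, -0.024], [0.24, 0.971, -0.002], [0.023, -0.008, -1.0]]
wrist_force: [0.1, 0.0, -3.9]
finger_gap: 0.308
```

```bash
python3 -c "
from h import *
robot.snapshot('top');robot.snapshot('top')
to(431.8,99,68);foot()"
```

```text
t 9.1 pos [427.8  98.2 101.6] F [-0.9 -0.3 -2.9] gap 0.305 dp [-4.7  2.  33.4]
foot [425.7  98.1  33.6] z [-0.032 -0.002 -0.999]
```

>>> {"method": "play_rows", "body": {
  "moves": [
    {"dp": [-4, 1, 10], "spin": 0},
    {"dp": [-2, 0, 10], "spin": 0},
    {"dp": [0, 0, 7], "spin": 0}
  ]
}}

```text
time_s: 9.4
ee_pos: [436.5, 97.9, 75.7]
orientation: [[-0.971, 0.239, -0.027], [0.239, 0.971, -0.002], [0.026, -0.009, -1.0]]
wrist_force: [-0.5, -0.4, -3.1]
finger_gap: 0.304
```

```bash
python3 -c "
from h import *
robot.snapshot('top');robot.snapshot('top')
to(431.8,99,68);foot()"
```

```text
t 9.5 pos [435.3  97.9  75.2] F [ 0.1  0.1 -2.9] gap 0.303 dp [3.5 0.3 7.3]
foot [433.3  97.8   7.2] z [-0.03  -0.002 -1.   ]
```

>>> {"method": "play_rows", "body": {
  "moves": [
    {"dp": [0, 0, 4], "spin": 0},
    {"dp": [0, 0, 3], "spin": 0}
  ]
}}

```text
time_s: 9.7
ee_pos: [436.4, 97.9, 69.1]
orientation: [[-0.971, 0.239, -0.027], [0.239, 0.971, -0.002], [0.026, -0.008, -1.0]]
wrist_force: [-0.8, -0.4, -3.8]
finger_gap: 0.307
```

```bash
python3 -c "
from h import *
robot.snapshot('top');snap('side','s11')
to(431.8,99,68);foot()
a=cv2.imread('pics/s11.png')
cv2.imwrite('pics/c11.png',cv2.resize(a[130:270,180:330],None,fx=4,fy=4,interpolation=2))"
```

```text
t 9.8 pos [436.4  97.9  69.2] F [ 1.3 -0.3 -3.3] gap 0.306 dp [ 4.7 -0.   1.3]
foot [434.5  97.8   1.2] z [-0.027 -0.002 -1.   ]
```

View pics/c11.png

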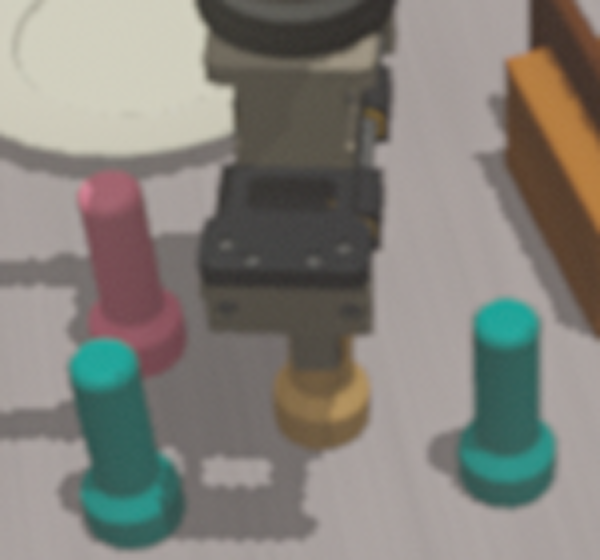

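>>> {"method": "play_rows", "body": {
  "moves": [
    {"dp": [0, 0, 3], "spin": 0}
  ]
}}

```text
time_s: 9.9
ee_pos: [437.2, 97.9, 68.8]
orientation: [[-0.971, 0.238, -0.026], [0.239, 0.971, -0.002], [0.025, -0.009, -1.0]]
wrist_force: [-12.6, -0.6, 35.9]
finger_gap: 0.306
```

```bash
python3 -c "
from h import *
robot.snapshot('top');to(431.8,99,68);robot.snapshot('top');to(431.8,99,68);foot()"
```

```text
t 9.95 pos [437.1  97.9  68.9] F [-7.5 -0.2 19.4] gap 0.305 dp [ 5.4 -0.2  1. ]
t 10.0 pos [437.   97.9  68.8] F [-8.2  0.2 18.5] gap 0.303 dp [ 5.3 -0.2  1. ]
foot [435.2  97.8   0.9] z [-0.027 -0.002 -1.   ]
```

Contact confirmed. Relax, then open.

>>> {"method": "play_rows", "body": {
  "moves": [
    {"dp": [0, 0, 0], "spin": 0}
  ]
}}

```text
time_s: 10.1
ee_pos: [437.6, 97.9, 69.9]
orientation: [[-0.971, 0.238, -0.026], [0.238, 0.971, -0.003], [0.024, -0.009, -1.0]]
wrist_force: [0.2, 0.7, -1.8]
finger_gap: 0.306
```

>>> {"method": "play_rows", "body": {
  "moves": [
    {"dp": [0, 0, 0], "spin": 0}
  ],
  "jaw": 65
}}

```text
time_s: 10.2
ee_pos: [438.5, 97.9, 70.6]
orientation: [[-0.971, 0.238, -0.024], [0.238, 0.971, -0.003], [0.022, -0.008, -1.0]]
wrist_force: [0.2, 0.1, -0.2]
finger_gap: 0.372
```

```bash
python3 -c "
from h import *
for i in range(7): robot.snapshot('top')
snap('wrist','w12');to(431.8,99,68);foot()"
```

```text
t 10.6 pos [437.6  97.9  69.7] F [ 0.3 -0.3  0.1] gap 0.701 dp [ 5.8 -0.3  1.9]
foot [435.8  97.7   1.8] z [-0.026 -0.003 -1.   ]
```

View pics/w12.png

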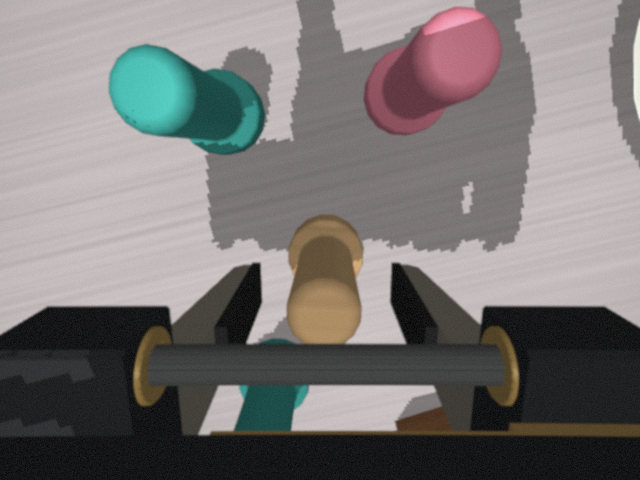

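The tamper stands free between the open fingers, top at (324,310). Raise straight up.

>>> {"method": "play_rows", "body": {
  "moves": [
    {"dp": [0, 0, -20], "spin": 0},
    {"dp": [0, 0, -35], "spin": 0},
    {"dp": [0, 0, -40], "spin": 0},
    {"dp": [0, 0, -40], "spin": 0}
  ]
}}

```text
time_s: 11.0
ee_pos: [435.8, 98.4, 201.9]
orientation: [[-0.97, 0.239, -0.042], [0.239, 0.971, -0.002], [0.041, -0.012, -0.999]]
wrist_force: [1.2, -0.2, 0.0]
finger_gap: 0.71
```

>>> {"method": "play_rows", "body": {
  "moves": [
    {"dp": [20, 20, -10], "spin": 0},
    {"dp": [28, 27, 0], "spin": 0},
    {"dp": [28, 27, 0], "spin": 0},
    {"dp": [28, 27, 0], "spin": 0},
    {"dp": [20, 20, 0], "spin": 0}
  ]
}}

```text
time_s: 11.5
ee_pos: [348.6, 248.0, 223.2]
orientation: [[-0.969, 0.247, -0.025], [0.247, 0.969, -0.001], [0.024, -0.007, -1.0]]
wrist_force: [0.2, 0.7, 0.6]
finger_gap: 0.707
```

```bash
python3 -c "
from h import *
for i in range(4): robot.snapshot('top')
snap('side','s13');snap('top','t13');to(431.8,99,68);print(np.abs(robot.get_obs()['qd']).max())
a=cv2.imread('pics/s13.png');b=cv2.imread('pics/t13.png')
cv2.imwrite('pics/c13.png',np.hstack([cv2.resize(a[100:270,190:400],(630,510)[:2],interpolation=2)[:,:],])) 
cv2.imwrite('pics/c14.png',cv2.resize(b[140:370,130:400],None,fx=2.5,fy=2.5,interpolation=2))"
```

```text
t 11.8 pos [350.3 245.8 222.9] F [-0.3 -0.5  0.2] gap 0.706 dp [-119.2 -120.8  153. ]
0.814817502418291
```

View pics/c13.png

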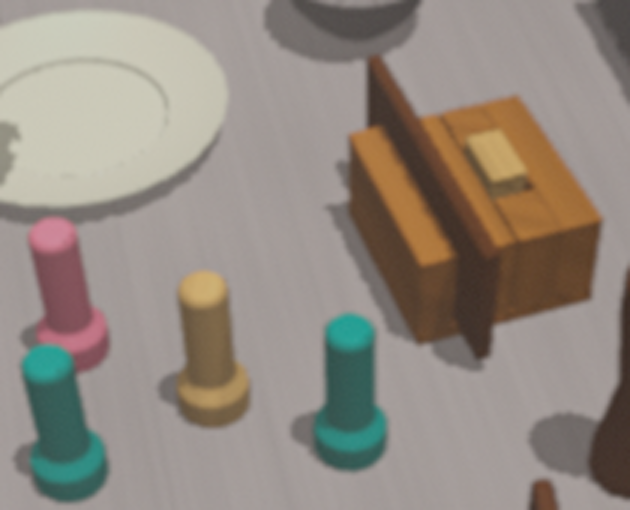

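View pics/c14.png

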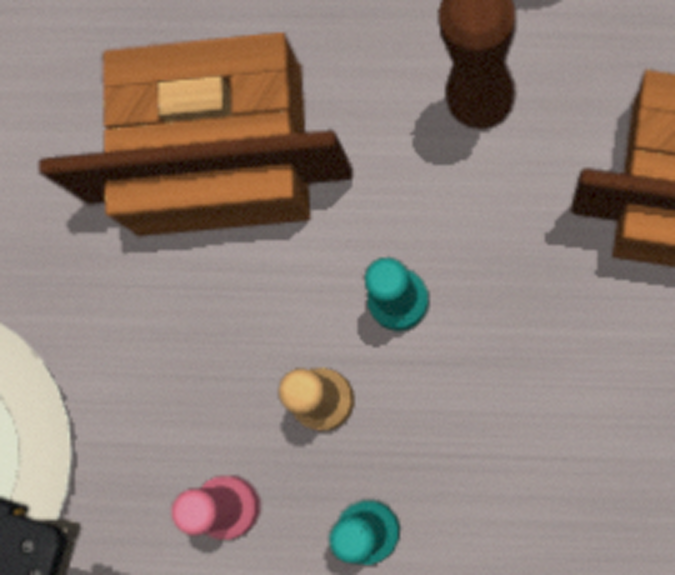

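The tamper is upright with its top at (251,296), against (250,298) at the start, about 3 mm away. The wedge is home and the gripper is clear. Handing in.

```bash
python3 -c "
from h import *
print(robot.sign_off())"
```

```text
the job is handed in; nothing more can be done
None
```

I tapped the proud wedge (left stand) home with the pale tamper, stood the tamper back where it was, and handed the job in at about 12 s of the 48 s allowed. The hand-in reports no verdict, so these are only my own checks:

- **Wedge:** the foot stopped at about 82.3 mm (home is 82 mm) and did not move under a harder push, with about 29 N at the wrist. The pictures show the wedge as low as its twin. Only the tamper's foot touched the wedge.
- **Tamper:** it stands upright and free, with its top about 2 pixels (roughly 3–4 mm) from where it was at the start. The arm has moved clear of everything.
- **Disagreements:** the cameras differed by about 6 mm on the tamper's y position, so I centred the grasp with the wrist view. The tool's tilt drifted by up to about 2.5° during the moves. The tamper was about 3–4° off vertical as it touched down, and it settled upright on release.
- **Touchdown:** setting the tamper on the counter briefly gave about 36 N of vertical wrist force. That was through the tamper's foot, not the arm or gripper body.

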